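# Index the lathe spindle and relock it

### The arm

A 6-joint arm with a two-finger parallel gripper is mounted at the origin on the work surface. World frame = base frame: x ahead of the robot, y to its left, z up, the work surface at z = 0. Lengths are in m, angles in rad, forces in N, time in s.
With the tool pointing down it reaches from about 0.25 to 0.775 m from the base axis. Payload 4 kg.
Tool frame: the origin (TCP) lies at the very end of the fingers, on their centre line; the grasp point (between the pads) lies 19 mm behind it; z points along the fingers, y is the direction in which the jaws open and shut (so a half turn about z gives the same grasp; the last joint's range is limited). The gripper opens to 94 mm and grips with 3 to 60 N. Pads are 16 mm wide; open, the fingers measure 119 mm over their backs; the gripper's body (75 mm by 177 mm) begins 78 mm behind the grasp point.
Start: joints at [1.218, 0.087, 1.371, -0, 1.684, -0.103], TCP at [0.136, 0.533, 0.206] pointing down, gripper open.
Joint ranges: [-3.1, 3.1], [-0.76, 2.03], [0.27, 2.55], [-1.08, 4.22], [0.17, 2.65], [-2.57, 2.57]. Speed limits (rad/s): [2.79, 2.79, 3.14, 3.14, 3.14, 3.14].

### API

Orientations are given as a 3x3 rotation matrix whose columns are the frame's x, y, z axes.
In Python, from bench import state, cams, job_done gives the robot as it stands.
- The arm moves only by the shell command python3 -m pendant 'ROWS'. ROWS is JSON, a list that holds one entry, the list of rows, each a list of 7 numbers: the shift along the tool's x, y, z in units of 2.5 cm (1.0 is 2.5 cm), then the turn, a rotation vector about the tool's x, y, z in units of 0.15 rad (1.0 is 0.15 rad), then the finger opening in mm, from 0 to 94. In form: [[[x, y, z, ax, ay, az, claw], ...]]. A call has 1 to 20 rows; each row shifts and turns the commanded pose from where the row before left it, along the tool's axes as they then stand; what a row does not reach is not made up. A row lasts 1/8 s, in which the tool goes at most 62.5 mm and 10.7 degrees, less where a joint would pass 70% of its speed; a pose out of reach is approached as far as the arm can. A call with a number of a shift or a turn outside -1 to 1 is refused whole. A call with a gripper value outside its range is refused whole. The fingers move at their own pace and stop on an object; the grip force is fixed at half the most. Time passes only in rows, so rows that do not move let the fingers close. It gives the time, the measured TCP pose, the force and the opening at its end, in the units of the state.
- state(): the state, without advancing time (a new reading comes with each control period).
- cams.camera(name): name is "side" or "top"; returns a dict with "color" (400x640x3 uint8, red, green, blue), "fx", "fy", "cx", "cy" (pixels), "R" (3x3) and "t" (3): a world point X has camera coordinates R X + t. Camera axes: x right, y down, z forward; pixel columns grow to the right and rows downward; lengths in m; the calibration is good to about 2 mm. A picture is of the moment at which its call begins. There is no depth.
- job_done(): hands the job in, once; it reports no verdict.
The state is a dict: "time": time; "qpos": joint angles; "dq": joint speeds; "joint_efforts": joint torques, N m; "position": TCP position; "orientation": TCP orientation; "contact_force": force on the tool from outside, world axes, zero at the start; "moment": the same for the moment, N m; "finger_gap": finger opening in m.
Only numpy, scipy, OpenCV 4.12 (cv2) and the standard library are available. Lean on these libraries where they do the work, as an engineer would, in place of code of your own. Each camera call takes 0.05 s, during which the arm holds its last target.

### The job

The lathe's spindle is locked by the index pin with the red wing handle that leans out of the headstock. Pull the pin out along its slope and twist it so that it stays out by itself, turn the spindle by the bare metal handwheel at its left end until the dark walnut stripe on the egg is uppermost (as nearly as the index holes allow), then twist the pin back and see that it has dropped fully home in a hole, so that the spindle is locked again. Keep off the chuck and the freshly oiled egg, and leave everything else lying as it is.

Things in the scene. Friction and masses are not known exactly. Their poses are not given: they have to be found in the camera images.
- handle (a point): Centre of the index pin's red wing handle, a flat bar 64 mm long (y axis), 12 mm thick (x axis) and 28 mm high (z axis), on a thin steel stem radial to the spindle axis, leaning 30 degrees from vertical to the front (towards the robot). z points outward along the stem (the way to pull). Locked: bar along the spindle axis, this point 123 mm from that axis. Moves with the pin.
- collar (a point): Mouth of the slotted steel collar (24 mm across) round the index pin's stem, 92 mm from the spindle axis; fixed, z outward along the stem, y along the spindle. With the pin locked the handle's underside is 17 mm above it. Behind it the round headstock, radius 72 mm about the spindle axis.
- pin_lift (a joint): Slide of the index pin along its stem, m, growing outward. 0: fully home in a hole of the index flange. About 0.0065: the tip rides on a land between two holes. Above 0.011 the stem's cross pin clears the collar and the handle can be twisted. 0.016: outer stop. A spring pulls it in with 10.5 N at 0, plus 300 N/m.
- pin_twist (a joint): Twist of the handle, rad, growing clockwise seen from outside looking in along the stem. 0 (a stop): cross pin in line with the collar's slot, which it enters within about 0.15 of 0. 1.25: the other stop. Beyond about 0.3 the cross pin sits on the collar's flat top and the pin stays out when let go (parked, pin_lift 0.011).
- wheel (a point): Centre of the spindle's handwheel, a bare light-grey metal disc 130 mm across and 18 mm thick (y axis, along the spindle, pointing left) with a 44 mm hub boss 6 mm proud of either face. 145 mm left of the index pin, 51 mm clear of the headstock. With the pin out the spindle turns freely either way against light friction (0.12 N m) and stays where it is left.
- stripe (a point): Middle of the dark walnut stripe (12 mm wide, 110 mm long, along the egg) on the pale wooden egg, 42 mm from the spindle axis. z axis: from the spindle axis out through the stripe (up when uppermost). It starts 33 to 70 degrees down the rear side, away from the robot. The spindle starts locked in one of 24 holes, 15 degrees apart, with about 1 degree of play.
- work: The four-jaw steel chuck (92 mm across) and the turned pale wooden egg (84 mm across, 120 mm long) in it, fast on the spindle to the right of the headstock. Origin on the spindle axis at the index pin; y axis along the spindle, pointing left; z axis as that of the stripe.
- lathe: The green cast benchtop lathe, 0.7 m long, bolted down, tool rest and tailstock at its right. Origin on the table below the spindle axis and below the index pin; y axis along the bed, pointing left to the handwheel, x to the rear. Spindle axis level, 205 mm above the table. Headstock from 100 mm right to 85 mm left of the origin; a black motor cover behind it, its top 190 mm above the table.
- roughing_gouge: Turning tool lying on the table, 320 mm long, mid-brown handle, broad flat blade. Bystander.
- skew_chisel: Turning tool lying on the table, 320 mm long, dark handle. Bystander.
- oil_bottle: Amber bottle, 64 mm across, 170 mm high, standing on the table. Bystander.
- wax_tin: Yellow tin, 72 mm across, 32 mm high, standing on the motor cover. Bystander.
- chuck_key: Steel T-shaped chuck key, 118 mm long, lying on the table. Bystander.
- sanding_block: Cork sanding block, 110 x 60 x 34 mm. Bystander.
- bowl: Turned wooden bowl, 120 mm across, 50 mm high. Bystander.

How it is judged:
On the way, in this order (a step that is already met when the one before it is completed fails the run):
1. The index pin is pulled out, twisted and left parked: it stays out with the gripper off it (value of joint pin_lift above 0.0095 m and value of joint pin_twist above 0.35 rad and contact force between the fingers and anything else below 0.5 N), for 0.2 s.
2. With the pin still out, the spindle has been turned so that the stripe is near the top (within 22 degrees) (value of joint pin_lift above 0.0095 m and angle between work's own z axis and vertical below 0.384 rad), for 0.1 s.
At the end, for the whole second after the job is handed in: The index pin is fully home in a hole (lifted less than 2 mm, handle twisted back to within 0.2 rad of its stop), the stripe is within 10.5 degrees of uppermost (the nearest hole always brings it within 8.5), and the spindle is at rest (value of joint pin_lift below 0.002 m and value of joint pin_twist below 0.2 rad and angle between work's own z axis and vertical below 0.183 rad and angular speed of work below 0.05 rad/s); the robot touches nothing.
It fails at once if The robot touches the chuck or the egg (contact force between any of the fingers, the arm and work above 1 N).
It fails at once if A bystander is shifted by more than 25 mm (distance of any of roughing_gouge, skew_chisel, oil_bottle, wax_tin, chuck_key, sanding_block, bowl from where it was at the start of the episode above 0.025 m).
It also fails if it takes over 72 s, if anything falls off the work surface, if the arm or the gripper's body presses on something with over 40 N, if the wrist force passes 120 N, or if a joint passes its speed limit or range.

## Working session

There is one attempt and no reset: what is moved stays moved. The work goes in short steps, Python scripts to look and compute and a shell command to move; the robot and the scene stay as the last step left them, time stands still between calls to the robot, and variables do not carry over. Pictures are saved under pics/ and viewed, and the job is handed in when it is done.

```bash
ls; mkdir -p pics; python3 - <<'E'
from bench import state,cams
import cv2
s=state();print({k:(v if not hasattr(v,'round') else v.round(4) if hasattr(v,'shape') else v) for k,v in s.items()})
for n in("side","top"):
    c=cams.camera(n);cv2.imwrite(f"pics/{n}0.png",c["color"][:,:,::-1]);print(n,c["fx"],c["fy"],c["cx"],c["cy"],c["R"],c["t"])
E
```

```text
pics
{'time': 0.0, 'qpos': array([ 1.2179,  0.088 ,  1.3722, -0.    ,  1.6836, -0.1031]), 'dq': array([-0.0011,  0.0006, -0.0012, -0.001 ,  0.002 , -0.0002]), 'joint_efforts': array([ 1.00000e-03, -3.40189e+01, -3.02423e+01,  7.19000e-02,
        3.30000e-02, -2.00000e-04]), 'position': array([0.1358, 0.5324, 0.2043]), 'orientation': array([[-9.690e-01,  2.472e-01, -8.000e-04],
       [ 2.472e-01,  9.690e-01, -2.100e-03],
       [ 2.000e-04, -2.200e-03, -1.000e+00]]), 'contact_force': array([-0.0533, -0.166 ,  0.0803]), 'moment': array([ 0.0015,  0.0041, -0.0239]), 'finger_gap': 0.09411505291672147}
side 408.3341327239869 408.3341327239869 319.39943496850105 196.75210590563032 [[ 0.88906017 -0.45778631 -0.00192686]
 [-0.33308816 -0.64398683 -0.68871855]
 [ 0.31404505  0.61295404 -0.72502624]] [-0.4118653   0.36291151  1.06792351]
top 502.990806046089 502.990806046089 322.0626827241852 207.48049656012398 [[ 0.02853971 -0.99944287 -0.01730406]
 [-0.98816636 -0.02559927 -0.15123469]
 [ 0.15070746  0.02141548 -0.98834642]] [0.0835737  0.55731719 1.49816369]
```

View pics/side0.png

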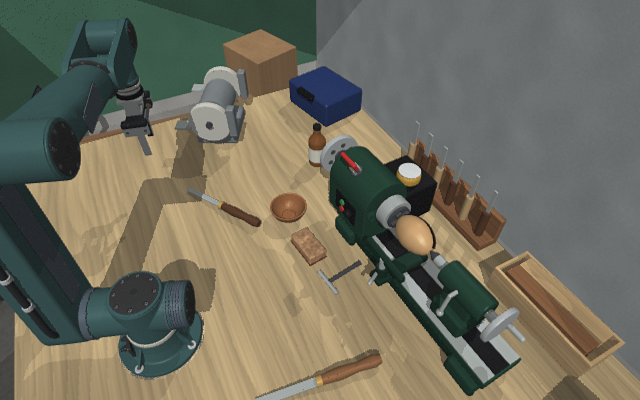

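View pics/top0.png

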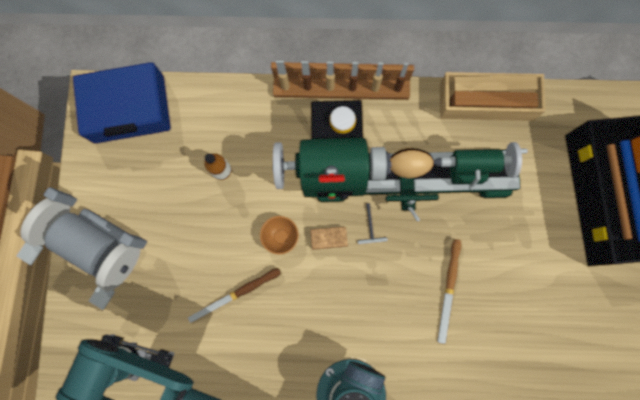

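```bash
python3 - <<'E'
import cv2
a=cv2.imread("pics/side0.png")[110:350,300:540];cv2.imwrite("pics/side0z.png",cv2.resize(a,(600,600),interpolation=cv2.INTER_CUBIC))
a=cv2.imread("pics/top0.png")[95:245,190:540];cv2.imwrite("pics/top0z.png",cv2.resize(a,(800,343),interpolation=cv2.INTER_CUBIC))
E
```

```text
(no output)
```

View pics/side0z.png

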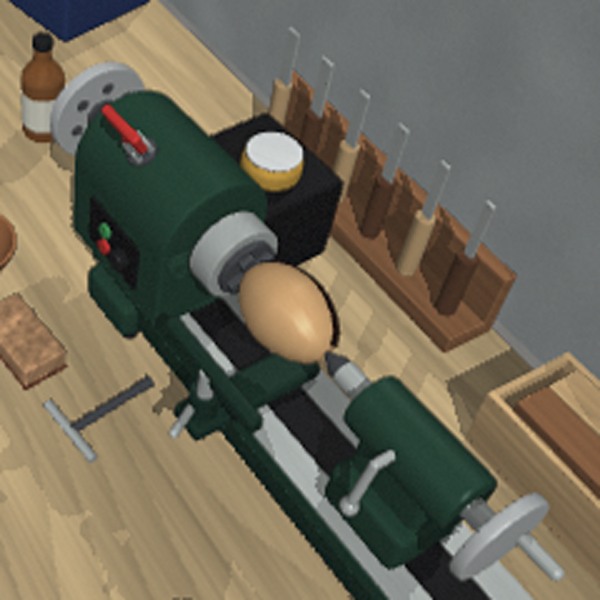

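View pics/top0z.png

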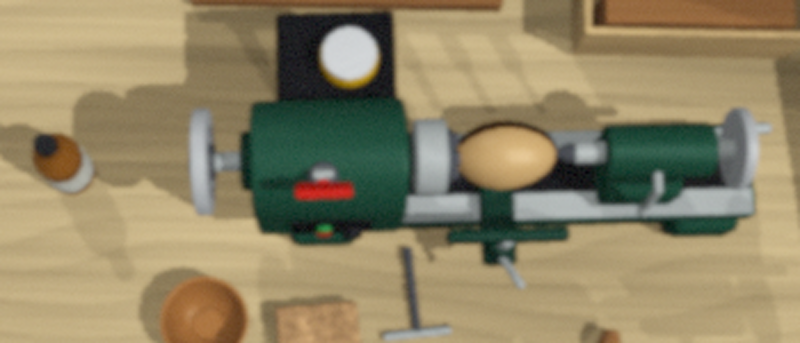

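```bash
cat > h.py <<'E'
import numpy as np,cv2
from bench import state,cams
def grab(n,tag):
    c=cams.camera(n);cv2.imwrite(f"pics/{n}{tag}.png",c["color"][:,:,::-1]);return c
def proj(c,P):
    q=np.atleast_2d(P)@np.array(c["R"]).T+c["t"];return np.c_[c["fx"]*q[:,0]/q[:,2]+c["cx"],c["fy"]*q[:,1]/q[:,2]+c["cy"]]
def lathe2w(p,P):
    x,y,a=p;C,S=np.cos(a),np.sin(a);P=np.atleast_2d(P);return np.c_[x+C*P[:,0]-S*P[:,1],y+S*P[:,0]+C*P[:,1],P[:,2]]
U=np.array([-.5,0,np.sqrt(3)/2]);XB=np.array([np.sqrt(3)/2,0,.5]);YB=np.array([0,1.,0])
AX=np.array([0,0,.205])
def bar(lift=0,tw=0):
    c=AX+U*(.123+lift);y=np.cos(tw)*YB+np.sin(tw)*XB;x=np.cross(y,U)
    return np.array([c+x*i*.006+y*j*.032+U*k*.014 for i in(-1,1) for j in(-1,1) for k in(-1,1)])
def wheel():
    t=np.linspace(0,2*np.pi,60);return np.array([[.065*np.cos(a),.145+s*.009,.205+.065*np.sin(a)] for a in t for s in(-1,1)])
def redmask(im,box):
    r,g,b=[im[:,:,i].astype(int) for i in range(3)];m=((r>110)&(r>2.2*g)&(r>2.2*b)).astype(np.uint8);M=np.zeros_like(m);x0,y0,x1,y1=box;M[y0:y1,x0:x1]=m[y0:y1,x0:x1];return M
E
python3 - <<'E'
from h import *
from scipy.optimize import least_squares
S=grab("side","1");T=grab("top","1")
obs=[]
for c,box in((S,(325,140,375,180)),(T,(310,168,360,190))):
    m=redmask(c["color"],box);ys,xs=np.nonzero(m);print(m.sum(),xs.min(),xs.max(),ys.min(),ys.max(),xs.mean(),ys.mean());obs.append((xs.mean(),ys.mean()))
def hc(c,P):
    h=cv2.convexHull(proj(c,P).astype(np.float32));M=cv2.moments(h);return np.array([M["m10"]/M["m00"],M["m01"]/M["m00"]])
wh=np.array([278.6,164.9])
def f(p): return np.r_[hc(S,lathe2w(p,bar()))-obs[0],hc(T,lathe2w(p,bar()))-obs[1],hc(T,lathe2w(p,wheel()))-wh]
r=least_squares(f,[.55,0,0],x_scale=[.01,.01,.01],diff_step=1e-4);print(r.x,r.fun)
for n,c in(("side",S),("top",T)):
    im=cv2.resize(c["color"][:,:,::-1],None,fx=4,fy=4,interpolation=cv2.INTER_CUBIC)
    for P in(bar(),wheel()):
        h=cv2.convexHull(proj(c,lathe2w(r.x,P)).astype(np.float32));cv2.polylines(im,[np.round((h+.5)*4).astype(int)],1,(255,255,0),1)
    for y in(-.4,0.2):pass
    q=proj(c,lathe2w(r.x,[[0,y,.205] for y in np.linspace(-.4,.2,13)]))
    for a in q:cv2.circle(im,tuple(np.round((a+.5)*4).astype(int)),3,(255,0,255),-1)
    x0,y0=(300,110) if n=="side" else (250,110)
    cv2.imwrite(f"pics/{n}1o.png",im[y0*4:y0*4+600,x0*4:x0*4+800])
E
```

```text
96 341 358 152 170 349.2291666666667 160.8125
175 319 344 174 181 331.3485714285714 177.94857142857143
[0.65124868 0.07395454 0.03318455] [ 0.39942964  0.05566635 -0.18288045  0.33902037 -0.05495173 -0.02214809]
```

View pics/side1o.png

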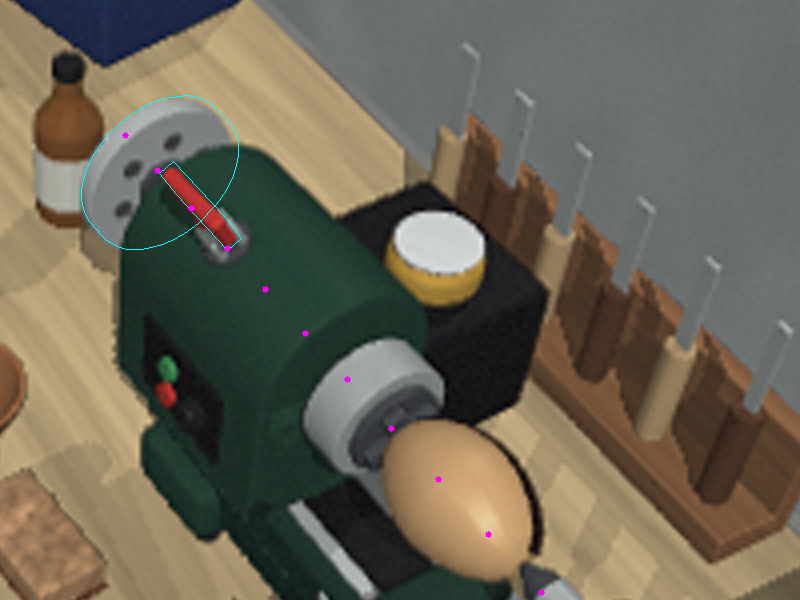

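View pics/top1o.png

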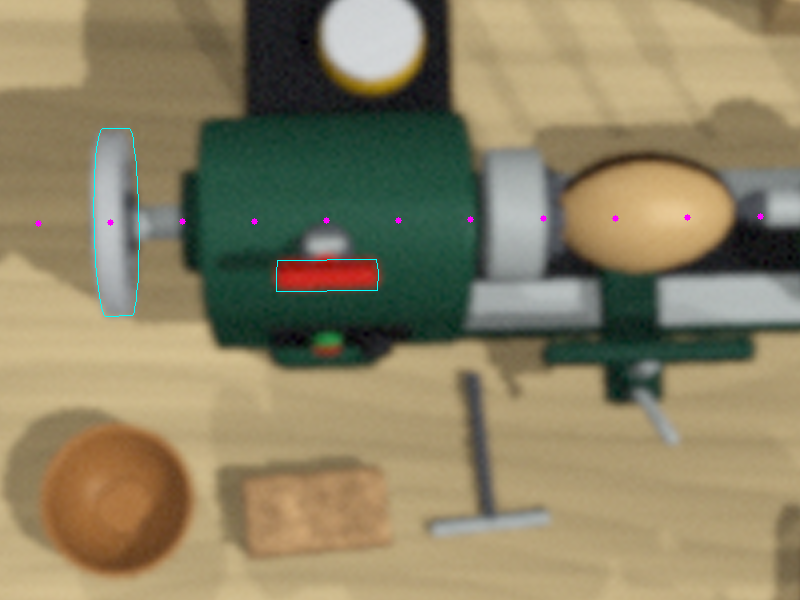

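```bash
cat >> h.py <<'E'
P0=[0.65125,0.07395,0.03318]
def eggray(c,box,yc,p=P0,ss=4,a=.0425,b=.0605):
    """per subpixel: hit mask and angle (rad, + to rear) about spindle, half-width arc"""
    x0,y0,x1,y1=box;u,v=np.meshgrid(np.arange(x0,x1,1/ss)+.5/ss-.5,np.arange(y0,y1,1/ss)+.5/ss-.5)
    R=np.array(c["R"]);d=np.stack([(u-c["cx"])/c["fx"],(v-c["cy"])/c["fy"],np.ones_like(u)],-1)@R;o=-R.T@c["t"]
    C,S=np.cos(p[2]),np.sin(p[2]);M=np.array([[C,S,0],[-S,C,0],[0,0,1]])
    d=d@M.T;o=M@(o-[p[0],p[1],0])-[0,yc,.205];k=np.array([1/a,1/b,1/a]);d2=d*k;o2=o*k
    A=(d2**2).sum(-1);B=(d2*o2).sum(-1);D=B*B-A*((o2**2).sum()-1);hit=D>0
    t=(-B-np.sqrt(np.maximum(D,0)))/A;X=o+d*t[...,None];ang=np.arctan2(X[...,0],X[...,2]);r=np.hypot(X[...,0],X[...,2])
    return hit,ang,r,X[...,1]
E
python3 - <<'E'
from h import *
from scipy.optimize import minimize
class N:pass
cs=[]
for n,box in(("side",(385,205,445,262)),("top",(380,138,445,190))):
    c=cams.camera(n);cs.append((c,box))
yy=-.2235
for c,box in cs:
    x0,y0,x1,y1=box;im=c["color"][y0:y1,x0:x1].astype(float);g=im.max(-1)
    out=[]
    for yc in np.arange(-.232,-.212,.002):
      hit,ang,r,y=eggray(c,box,yc)
      for th in range(25,81,1):
        st=hit&(np.abs(np.angle(np.exp(1j*(ang-np.radians(th)))))*.042<.006)&(np.abs(y)<.055)
        k=lambda m:m.reshape(y1-y0,4,x1-x0,4).mean((1,3))
        H=k(hit);Sm=k(st.astype(float)); w=cv2.erode(k(hit.astype(float)),np.ones((1,1)))>.6
        # full egg pixels: predicted brightness
        red=im[...,0]; pale=np.where(Sm>.5,0,1); obs=(red>110)
        out.append(((np.abs((red>90)-(1-Sm))*w).sum()-.0*w.sum(),th,yc,w.sum()))
    out.sort();print(out[:12])
    best={}
    for o in out: best.setdefault(o[1],o[0])
    print([(t,round(float(best[t]),1)) for t in sorted(best)])
E
```

```text
[(np.float64(76.125), 50, np.float64(-0.218), np.int64(1222)), (np.float64(76.25), 49, np.float64(-0.218), np.int64(1222)), (np.float64(76.9375), 48, np.float64(-0.218), np.int64(1222)), (np.float64(77.1875), 51, np.float64(-0.218), np.int64(1222)), (np.float64(77.9375), 52, np.float64(-0.218), np.int64(1222)), (np.float64(79.0625), 53, np.float64(-0.218), np.int64(1222)), (np.float64(79.4375), 47, np.float64(-0.218), np.int64(1222)), (np.float64(80.8125), 54, np.float64(-0.218), np.int64(1222)), (np.float64(81.6875), 46, np.float64(-0.218), np.int64(1222)), (np.float64(81.9375), 55, np.float64(-0.218), np.int64(1222)), (np.float64(83.0), 46, np.float64(-0.22), np.int64(1233)), (np.float64(83.125), 47, np.float64(-0.22), np.int64(1233))]
[(25, 176.6), (26, 173.7), (27, 171.2), (28, 168.1), (29, 165.1), (30, 158.7), (31, 152.1), (32, 145.4), (33, 138.0), (34, 131.2), (35, 124.5), (36, 117.8), (37, 112.1), (38, 106.9), (39, 102.2), (40, 97.7), (41, 94.0), (42, 91.1), (43, 89.2), (44, 86.2), (45, 84.2), (46, 81.7), (47, 79.4), (48, 76.9), (49, 76.2), (50, 76.1), (51, 77.2), (52, 77.9), 
[... 1083 characters left out ...]
5, 211.7), (26, 209.3), (27, 207.4), (28, 206.3), (29, 203.9), (30, 202.2), (31, 200.4), (32, 197.4), (33, 196.0), (34, 193.8), (35, 191.2), (36, 190.4), (37, 187.4), (38, 185.2), (39, 182.5), (40, 181.2), (41, 177.4), (42, 175.2), (43, 170.9), (44, 167.8), (45, 163.8), (46, 158.9), (47, 152.1), (48, 145.0), (49, 138.4), (50, 132.1), (51, 125.2), (52, 119.9), (53, 113.6), (54, 108.5), (55, 104.2), (56, 99.8), (57, 94.9), (58, 90.1), (59, 86.1), (60, 83.1), (61, 80.8), (62, 79.1), (63, 79.2), (64, 79.2), (65, 79.6), (66, 81.1), (67, 82.8), (68, 83.8), (69, 85.6), (70, 87.1), (71, 88.4), (72, 89.2), (73, 90.6), (74, 91.6), (75, 92.4), (76, 93.1), (77, 93.6), (78, 93.9), (79, 94.4), (80, 94.6)]
```

```bash
cat >> h.py <<'E'
from scipy.linalg import logm,expm
from scipy.spatial.transform import Rotation as Ro
RL=Ro.from_euler('z',P0[2]).as_matrix()
def pose(R,p):
    T=np.eye(4);T[:3,:3]=R;T[:3,3]=p;return T
def cur():
    s=state();return pose(np.array(s["orientation"]),np.array(s["position"]))
def plan(T1,T0=None,n=None,show=False):
    T0=cur() if T0 is None else T0
    L=logm(np.linalg.inv(T0)@T1).real
    if n is None: n=1
    while True:
        E=expm(L/n);row=np.r_[E[:3,3]/.025,Ro.from_matrix(E[:3,:3]).as_rotvec()/.15]
        if np.abs(row).max()<=.97 and np.linalg.norm(row[3:])<1.15: break
        n+=1
    print("n",n,row.round(2))
    if show:
        T=T0
        for i in range(n): T=T@E; print(T[:3,3].round(3),end=' ')
        print()
    return row
def pinpose(r,tw=0,off=(0,0,0)):
    """TCP at radius r on the stem; jaws across bar twisted by tw"""
    y=-np.sin(tw)*YB+np.cos(tw)*XB; z=-U; R=np.c_[np.cross(y,z),y,z]
    p=AX+U*r+np.array(off)
    return pose(RL@R,lathe2w(P0,p)[0])
E
python3 - <<'E'
from h import *
T=pinpose(.183);print(T.round(3));plan(T,show=True)
E
```

```text
[[-0.033  0.866  0.5    0.56 ]
 [ 0.999  0.029  0.017  0.071]
 [ 0.     0.5   -0.866  0.363]
 [ 0.     0.     0.     1.   ]]
n 29 [-0.95  0.08 -0.15 -0.1  -0.08  0.29]
[0.159 0.529 0.209] [0.183 0.524 0.213] [0.206 0.518 0.217] [0.228 0.511 0.222] [0.25  0.503 0.227] [0.272 0.494 0.232] [0.293 0.483 0.237] [0.314 0.472 0.243] [0.334 0.46  0.248] [0.354 0.447 0.254] [0.372 0.434 0.26 ] [0.391 0.419 0.266] [0.408 0.403 0.272] [0.424 0.387 0.278] [0.44  0.37  0.284] [0.455 0.352 0.291] [0.469 0.333 0.297] [0.482 0.314 0.303] [0.494 0.294 0.309] [0.506 0.274 0.315] [0.516 0.253 0.321] [0.525 0.231 0.327] [0.533 0.209 0.333] [0.54  0.187 0.338] [0.546 0.164 0.344] [0.551 0.141 0.349] [0.555 0.118 0.354] [0.558 0.095 0.359] [0.56  0.071 0.363]
```

```bash
R='[-0.95,0.08,-0.15,-0.1,-0.08,0.29,60]'; echo; python3 -m pendant '[[[-0.95,0.08,-0.15,-0.1,-0.08,0.29,60],[-0.95,0.08,-0.15,-0.1,-0.08,0.29,60],[-0.95,0.08,-0.15,-0.1,-0.08,0.29,60],[-0.95,0.08,-0.15,-0.1,-0.08,0.29,60],[-0.95,0.08,-0.15,-0.1,-0.08,0.29,60],[-0.95,0.08,-0.15,-0.1,-0.08,0.29,60],[-0.95,0.08,-0.15,-0.1,-0.08,0.29,60],[-0.95,0.08,-0.15,-0.1,-0.08,0.29,60],[-0.95,0.08,-0.15,-0.1,-0.08,0.29,60],[-0.95,0.08,-0.15,-0.1,-0.08,0.29,60],[-0.95,0.08,-0.15,-0.1,-0.08,0.29,60],[-0.95,0.08,-0.15,-0.1,-0.08,0.29,60],[-0.95,0.08,-0.15,-0.1,-0.08,0.29,60],[-0.95,0.08,-0.15,-0.1,-0.08,0.29,60],[-0.95,0.08,-0.15,-0.1,-0.08,0.29,60],[-0.95,0.08,-0.15,-0.1,-0.08,0.29,60],[-0.95,0.08,-0.15,-0.1,-0.08,0.29,60],[-0.95,0.08,-0.15,-0.1,-0.08,0.29,60],[-0.95,0.08,-0.15,-0.1,-0.08,0.29,60],[-0.95,0.08,-0.15,-0.1,-0.08,0.29,60]]]'; python3 -c "
from h import *
plan(pinpose(.183),show=True)"
```

```text
time: 2.8
position: [0.5058, 0.2719, 0.3179]
orientation: [[-0.408, 0.84, 0.357], [0.909, 0.41, 0.074], [-0.084, 0.355, -0.931]]
contact_force: [0.4, -0.1, -0.7]
finger_gap: 0.0601
n 9 [-0.94  0.08 -0.13 -0.1  -0.07  0.29]
[0.516 0.251 0.324] [0.525 0.23  0.329] [0.533 0.208 0.335] [0.54  0.186 0.34 ] [0.546 0.163 0.345] [0.551 0.141 0.35 ] [0.555 0.118 0.355] [0.558 0.094 0.359] [0.56  0.071 0.363]
```

```bash
python3 -m pendant '[[[-0.94,0.08,-0.13,-0.1,-0.07,0.29,60],[-0.94,0.08,-0.13,-0.1,-0.07,0.29,60],[-0.94,0.08,-0.13,-0.1,-0.07,0.29,60],[-0.94,0.08,-0.13,-0.1,-0.07,0.29,60],[-0.94,0.08,-0.13,-0.1,-0.07,0.29,60],[-0.94,0.08,-0.13,-0.1,-0.07,0.29,60],[-0.94,0.08,-0.13,-0.1,-0.07,0.29,60],[-0.94,0.08,-0.13,-0.1,-0.07,0.29,60],[-0.94,0.08,-0.13,-0.1,-0.07,0.29,60],[0,0,0,0,0,0,60]]]'; python3 -c "
from h import *
print(state()['qpos'].round(2))
plan(pinpose(.183));plan(pinpose(.106));plan(pinpose(.106),n=4)
grab('side',2);grab('top',2)"
```

```text
time: 4.05
position: [0.56, 0.0712, 0.3633]
orientation: [[-0.028, 0.868, 0.495], [1.0, 0.025, 0.012], [-0.002, 0.495, -0.869]]
contact_force: [0.8, -0.7, -0.7]
finger_gap: 0.0597
[ 0.03 -0.26  1.47 -0.    1.41 -0.  ]
n 1 [-0.01 -0.   -0.01 -0.04  0.03 -0.02]
n 4 [-0.    0.    0.77 -0.01  0.01 -0.01]
n 4 [-0.    0.    0.77 -0.01  0.01 -0.01]
```

View pics/side2.png

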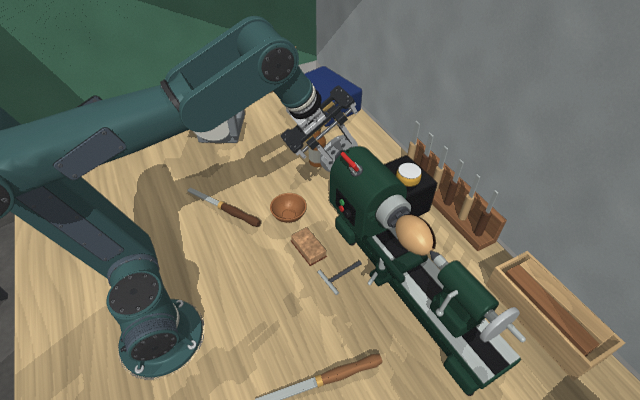

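View pics/top2.png

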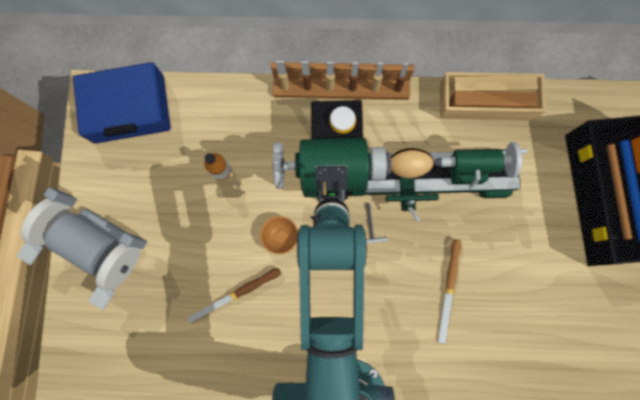

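```bash
python3 -m pendant '[[[0,0,0.77,-0.01,0.01,-0.01,50],[0,0,0.77,-0.01,0.01,-0.01,50],[0,0,0.77,-0.01,0.01,-0.01,50],[0,0,0.77,-0.01,0.01,-0.01,50],[0,0,0,0,0,0,50]]]'; python3 -c "
from h import *
plan(pinpose(.106))
c=grab('side',3);x=cv2.imread('pics/side3.png')[90:230,270:430];cv2.imwrite('pics/side3z.png',cv2.resize(x,None,fx=4,fy=4,interpolation=2));print(proj(c,pinpose(.106)[:3,3]),proj(c,cur()[:3,3]))"
```

```text
time: 4.78
position: [0.5976, 0.0749, 0.2929]
orientation: [[-0.04, 0.868, 0.495], [0.999, 0.035, 0.02], [0.0, 0.495, -0.869]]
contact_force: [0.2, 0.3, -0.7]
finger_gap: 0.05
n 1 [-0.11  0.1  -0.12 -0.04 -0.02  0.04]
[[351.92716733 163.90484484]] [[351.27050343 163.96246632]]
```

View pics/side3z.png

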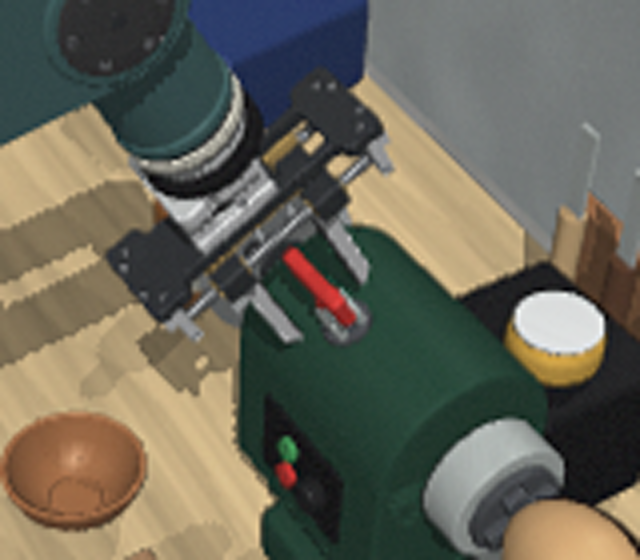

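```bash
python3 -m pendant '[[[0,0,0,0,0,0,30]]]'; python3 -c "
from h import *
plan(pinpose(.106))"
```

```text
time: 4.95
position: [0.5984, 0.0745, 0.2972]
orientation: [[-0.039, 0.865, 0.501], [0.999, 0.034, 0.02], [-0.0, 0.501, -0.865]]
contact_force: [0.0, 0.5, 0.8]
finger_gap: 0.0433
n 1 [-0.09 -0.01  0.01  0.01 -0.02  0.04]
```

```bash
python3 -m pendant '[[[-0.08,0,0,0,0,0,20],[0,0,0,0,0,0,0],[0,0,0,0,0,0,0],[0,0,0,0,0,0,0],[0,0,0,0,0,0,0],[0,0,0,0,0,0,0]]]'; python3 -c "
from h import *
plan(pinpose(.106));print(state()['moment'])"
```

```text
time: 5.7
position: [0.5989, 0.0719, 0.2966]
orientation: [[-0.039, 0.865, 0.501], [0.999, 0.034, 0.019], [-0.0, 0.501, -0.865]]
contact_force: [3.5, -0.2, 0.0]
finger_gap: 0.0118
n 1 [ 0.01 -0.02 -0.02  0.01 -0.02  0.03]
[-0.2069303  -0.3298538  -0.00086172]
```

```bash
python3 -m pendant '[[[0,0,-0.19,0,0,0,0],[0,0,-0.19,0,0,0,0],[0,0,-0.19,0,0,0,0],[0,0,0,0,0,0,0],[0,0,0,0,0,0,0]]]'; python3 -c "
from h import *
plan(pinpose(.12));print(state()['moment'])
c=grab('side',4);x=cv2.imread('pics/side4.png')[90:230,270:430];cv2.imwrite('pics/side4z.png',cv2.resize(x,None,fx=4,fy=4,interpolation=2))"
```

```text
time: 6.32
position: [0.5932, 0.0716, 0.3059]
orientation: [[-0.038, 0.865, 0.5], [0.999, 0.033, 0.019], [0.0, 0.501, -0.866]]
contact_force: [15.9, 1.1, -8.0]
finger_gap: 0.0119
n 1 [ 0.02 -0.01 -0.14  0.   -0.02  0.03]
[-0.07339394 -1.66841834 -0.04180435]
```

View pics/side4z.png

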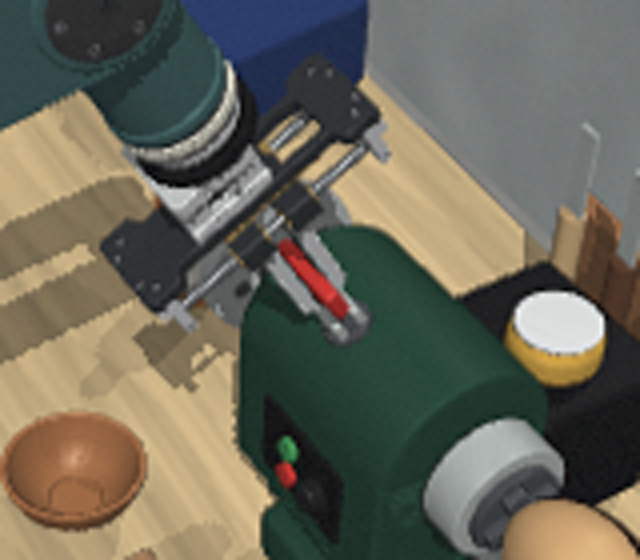

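```bash
python3 -m pendant '[[[0,0.04,-0.08,0,0,0,0],[0,0,0,0,0,0,0],[0,0,0,0,0,0,0]]]'; python3 -c "
from h import *
plan(pinpose(.12));print(state()['moment'])
R=cur()[:3,:3];print(R.T@state()['contact_force'])"
```

```text
time: 6.75
position: [0.5926, 0.0716, 0.3071]
orientation: [[-0.039, 0.866, 0.498], [0.999, 0.033, 0.019], [0.0, 0.499, -0.867]]
contact_force: [14.6, 1.1, -9.0]
finger_gap: 0.0119
n 1 [ 0.02 -0.01 -0.09 -0.01 -0.02  0.03]
[-0.02426096 -1.47250903 -0.01756257]
[ 0.49676029  8.13773247 15.10561216]
```

```bash
python3 -m pendant '[[[0,0,0,0,0,0.6,0],[0,0,0,0,0,0.6,0],[0,0,0,0,0,0.6,0],[0,0,0,0,0,0,0]]]'; python3 -c "
from h import *
plan(pinpose(.12,.27));print(state()['moment'])
R=cur()[:3,:3];print(R.T@state()['contact_force'],R.T@state()['moment'])"
```

```text
time: 7.25
position: [0.5924, 0.0716, 0.3068]
orientation: [[0.195, 0.845, 0.498], [0.972, -0.235, 0.019], [0.133, 0.48, -0.867]]
contact_force: [14.0, 0.0, -9.0]
finger_gap: 0.0118
n 1 [ 0.02 -0.   -0.09 -0.02 -0.01  0.03]
[-0.02859221 -1.39555316 -0.05181799]
[ 1.53078306  7.48416797 14.80417325] [-1.36865297  0.27900826  0.0038294 ]
```

```bash
python3 -m pendant '[[[0,0,0,0,0,0.85,0],[0,0,0,0,0,0.85,0],[0,0,0,0,0,0.85,0],[0,0,0,0,0,0.85,0],[0,0,0,0,0,0,0]]]'; python3 -c "
from h import *
print(state()['moment'])
R=cur()[:3,:3];print(R.T@state()['contact_force'],R.T@state()['moment'])
c=grab('side',5);x=cv2.imread('pics/side5.png')[90:230,270:430];cv2.imwrite('pics/side5z.png',cv2.resize(x,None,fx=4,fy=4,interpolation=2))"
```

```text
time: 7.88
position: [0.592, 0.0719, 0.3064]
orientation: [[0.583, 0.643, 0.496], [0.733, -0.68, 0.02], [0.35, 0.352, -0.868]]
contact_force: [14.6, 0.4, -8.8]
finger_gap: 0.012
[ 0.11059306 -1.09311359  0.06840698]
[ 5.70293942  6.02348716 14.93669139] [-0.71305629  0.83825434 -0.02623072]
```

View pics/side5z.png

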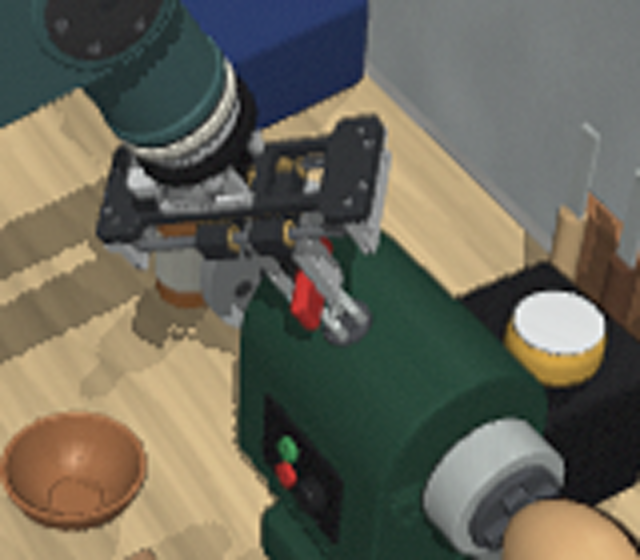

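```bash
python3 -m pendant '[[[0,0,0.1,0,0,0,0],[0,0,0,0,0,0,50],[0,0,0,0,0,0,50],[0,0,0,0,0,0,50],[0,0,0,0,0,0,50],[0,0,-0.8,0,0,0,50],[0,0,-0.8,0,0,0,50],[0,0,-0.8,0,0,0,50],[0,0,-0.8,0,0,0,50]]]'; python3 -c "
from h import *
print(state()['contact_force'])
c=grab('side',6);x=cv2.imread('pics/side6.png')[90:230,270:430];cv2.imwrite('pics/side6z.png',cv2.resize(x,None,fx=4,fy=4,interpolation=2))
print(cur().round(3))"
```

```text
time: 9.05
position: [0.5519, 0.0702, 0.3783]
orientation: [[0.581, 0.643, 0.499], [0.734, -0.679, 0.019], [0.351, 0.355, -0.866]]
contact_force: [0.8, 1.2, 0.4]
finger_gap: 0.0498
[0.77698244 1.23923161 0.41735024]
[[ 0.579  0.641  0.504  0.552]
 [ 0.734 -0.679  0.019  0.07 ]
 [ 0.355  0.359 -0.863  0.382]
 [ 0.     0.     0.     1.   ]]
```

View pics/side6z.png

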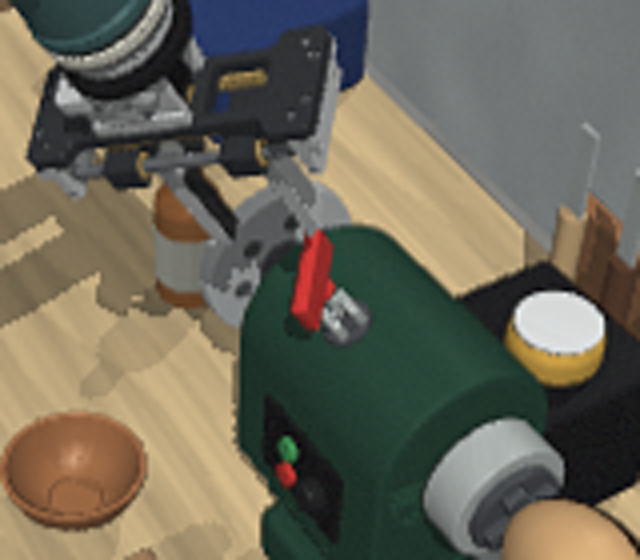

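```bash
cat >> h.py <<'E'
def wheelpose(r,deg,s=-1,yo=0.):
    f=np.radians(deg);z=-np.array([np.sin(f),0,np.cos(f)]);y=s*YB;R=np.c_[np.cross(y,z),y,z]
    return pose(RL@R,lathe2w(P0,[[r*np.sin(f),.145+yo,.205+r*np.cos(f)]])[0])
E
python3 -c "
from h import *
print(state()['qpos'].round(2))
T=wheelpose(.19,5);print(T.round(3));plan(T,show=True)
"
```

```text
[ 0.02 -0.28  1.45  0.01  1.44  0.76]
[[ 0.996  0.033 -0.087  0.663]
 [ 0.033 -0.999 -0.003  0.219]
 [-0.087  0.    -0.996  0.394]
 [ 0.     0.     0.     1.   ]]
n 8 [ 0.87 -0.41  0.03  0.2  -0.49  0.64]
[0.558 0.093 0.386] [0.567 0.115 0.389] [0.578 0.136 0.391] [0.592 0.156 0.394] [0.607 0.175 0.395] [0.624 0.191 0.396] [0.643 0.206 0.396] [0.663 0.219 0.394]
```

```bash
python3 -m pendant '[[[0.87,-0.41,0.03,0.2,-0.49,0.64,44],[0.87,-0.41,0.03,0.2,-0.49,0.64,44],[0.87,-0.41,0.03,0.2,-0.49,0.64,44],[0.87,-0.41,0.03,0.2,-0.49,0.64,44],[0.87,-0.41,0.03,0.2,-0.49,0.64,44],[0.87,-0.41,0.03,0.2,-0.49,0.64,44],[0.87,-0.41,0.03,0.2,-0.49,0.64,44],[0.87,-0.41,0.03,0.2,-0.49,0.64,44],[0,0,0,0,0,0,44]]]'; python3 -c "
from h import *
print(state()['qpos'].round(2))
T=wheelpose(.19,5);plan(T);plan(wheelpose(.038,5))
c=grab('top',7)
"
```

```text
time: 10.22
position: [0.6641, 0.2182, 0.3723]
orientation: [[0.992, 0.034, -0.118], [0.033, -0.999, -0.012], [-0.118, 0.008, -0.993]]
contact_force: [0.7, -0.1, -2.1]
finger_gap: 0.0441
[0.23 0.66 0.29 0.02 2.32 1.78]
n 1 [-0.15 -0.04 -0.87  0.05  0.21  0.  ]
n 6 [-0.   -0.01  0.87  0.01  0.03  0.  ]
```

View pics/top7.png

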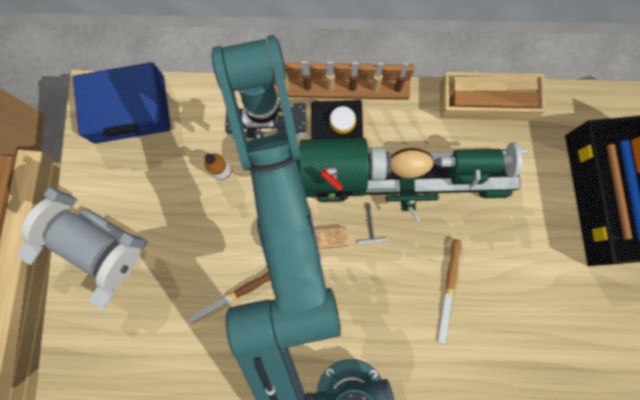

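```bash
python3 -c "
from h import *
plan(wheelpose(.10,0));plan(wheelpose(.038,0),show=True)"
```

```text
n 4 [-0.12 -0.01  0.75  0.01  0.18  0.  ]
n 6 [-0.06 -0.01  0.92  0.01  0.12  0.  ]
[0.66  0.218 0.357] [0.656 0.218 0.334] [0.653 0.218 0.311] [0.651 0.219 0.289] [0.648 0.219 0.266] [0.646 0.219 0.243]
```

```bash
python3 -m pendant '[[[-0.12,-0.01,0.75,0.01,0.18,0,44],[-0.12,-0.01,0.75,0.01,0.18,0,44],[-0.12,-0.01,0.75,0.01,0.18,0,44],[-0.12,-0.01,0.75,0.01,0.18,0,44]]]'; python3 -c "
from h import *
print(state()['qpos'].round(2))
plan(wheelpose(.038,0),show=True)
c=grab('side',8);x=cv2.imread('pics/side8.png')[60:230,250:450];cv2.imwrite('pics/side8z.png',cv2.resize(x,None,fx=3,fy=3,interpolation=2))
"
```

```text
time: 10.78
position: [0.6462, 0.219, 0.3209]
orientation: [[0.999, 0.036, 0.029], [0.036, -0.999, 0.006], [0.029, -0.005, -1.0]]
contact_force: [-0.1, 0.4, -0.4]
finger_gap: 0.0442
[ 0.24  0.39  0.78 -0.    1.94  1.78]
n 4 [-0.01  0.    0.78 -0.01 -0.05  0.  ]
[0.647 0.219 0.301] [0.647 0.219 0.282] [0.647 0.219 0.262] [0.646 0.219 0.243]
```

View pics/side8z.png

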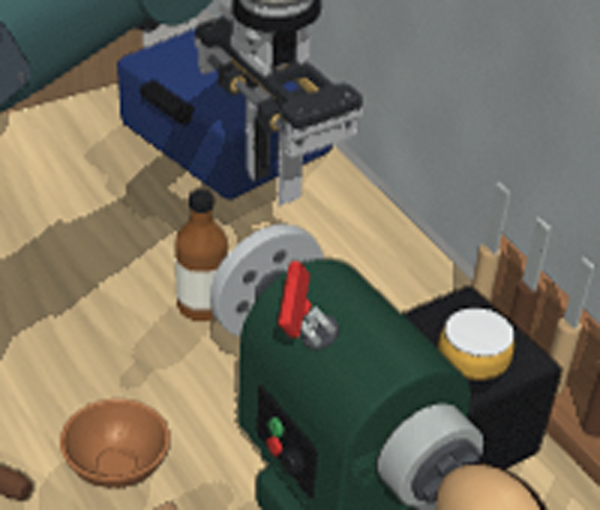

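```bash
python3 -m pendant '[[[-0.01,0,0.78,-0.01,-0.05,0,44],[-0.01,0,0.78,-0.01,-0.05,0,44],[-0.01,0,0.78,-0.01,-0.05,0,44],[-0.01,0,0.78,-0.01,-0.05,0,44],[0,0,0,0,0,0,44]]]'; python3 -c "
from h import *
print(state()['qpos'].round(2),state()['contact_force'])
plan(wheelpose(.038,0))
c=grab('side',9);x=cv2.imread('pics/side9.png')[60:230,250:450];cv2.imwrite('pics/side9z.png',cv2.resize(x,None,fx=3,fy=3,interpolation=2))
"
```

```text
time: 11.45
position: [0.6446, 0.2185, 0.2334]
orientation: [[0.999, 0.035, -0.019], [0.035, -0.999, -0.005], [-0.019, 0.004, -1.0]]
contact_force: [0.4, -0.8, -0.4]
finger_gap: 0.0441
[ 0.24  0.4   0.94 -0.    1.82  1.78] [ 0.35679825 -0.75006445 -0.3515937 ]
n 1 [ 0.07 -0.01 -0.38  0.03  0.13  0.01]
```

View pics/side9z.png

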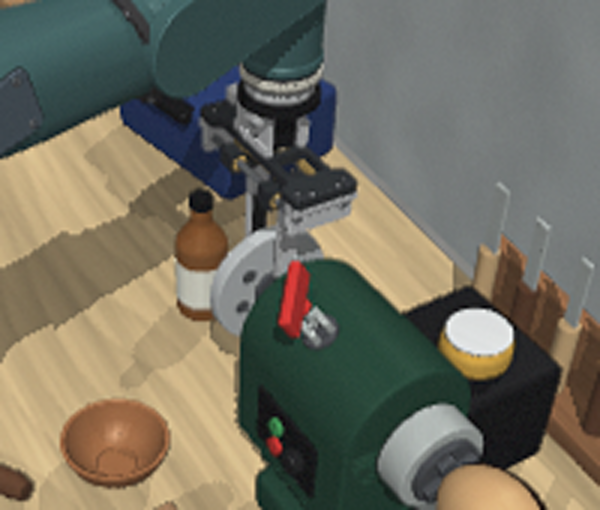

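```bash
python3 -m pendant '[[[0.07,0,-0.38,0.03,0.13,0,30],[0,0,0,0,0,0,0],[0,0,0,0,0,0,0],[0,0,0,0,0,0,0],[0,0,0,0,0,0,0],[0,0,0,0,0,0,0]]]'; python3 -c "
from h import *
s=state();print(s['finger_gap'],s['contact_force'],s['moment'])
T=cur();print(T.round(3))
plan(wheelpose(.038,0))
plan(wheelpose(.038,-30));plan(wheelpose(.038,-30),T0=wheelpose(.038,0),show=True);plan(wheelpose(.038,-30),T0=wheelpose(.038,0),n=6)
"
```

```text
time: 12.25
position: [0.6474, 0.2207, 0.2467]
orientation: [[0.999, 0.037, 0.007], [0.037, -0.999, 0.005], [0.007, -0.005, -1.0]]
contact_force: [0.7, 5.5, 5.9]
finger_gap: 0.018
0.01803531432591437 [0.7157701  5.47906793 5.92235337] [0.92564451 0.1238576  0.22944765]
[[ 0.999  0.037  0.007  0.647]
 [ 0.037 -0.999  0.005  0.221]
 [ 0.007 -0.005 -1.     0.247]
 [ 0.     0.     0.     1.   ]]
n 1 [-0.04  0.07  0.15 -0.03 -0.05  0.02]
n 4 [-0.22  0.02  0.05 -0.01  0.86  0.  ]
n 4 [-0.2   0.    0.01  0.    0.87  0.  ]
[0.641 0.219 0.243] [0.637 0.219 0.242] [0.632 0.218 0.24 ] [0.627 0.218 0.238] 
n 6 [-0.13  0.    0.01  0.    0.58  0.  ]
```

```bash
python3 -m pendant '[[[-0.14,0,0.01,0,0.58,0,0],[-0.14,0,0.01,0,0.58,0,0],[-0.14,0,0.01,0,0.58,0,0],[-0.14,0,0.01,0,0.58,0,0],[-0.14,0,0.01,0,0.58,0,0],[-0.14,0,0.01,0,0.58,0,0],[0,0,0,0,0,0,0]]]'; python3 -c "
from h import *
s=state();print(s['finger_gap'],s['contact_force'],s['moment'],s['qpos'].round(2))
c=grab('side',10);x=cv2.imread('pics/side10.png')[60:270,250:470];cv2.imwrite('pics/side10z.png',cv2.resize(x,None,fx=2.8,fy=2.8,interpolation=2))
plan(wheelpose(.038,-30))
plan(wheelpose(.042,-30))
"
```

```text
time: 13.12
position: [0.6266, 0.2196, 0.2417]
orientation: [[0.861, 0.037, 0.507], [0.03, -0.999, 0.022], [0.507, -0.003, -0.862]]
contact_force: [-3.4, 4.2, 5.7]
finger_gap: 0.0179
0.017855001703167936 [-3.44674103  4.24172868  5.71297325] [0.60736644 0.26943806 0.64147231] [ 0.33 -0.03  1.52 -0.16  1.15  1.89]
n 1 [-0.06  0.06  0.15 -0.03 -0.05  0.01]
n 1 [-0.06  0.06 -0.01 -0.03 -0.05  0.01]
```

View pics/side10z.png

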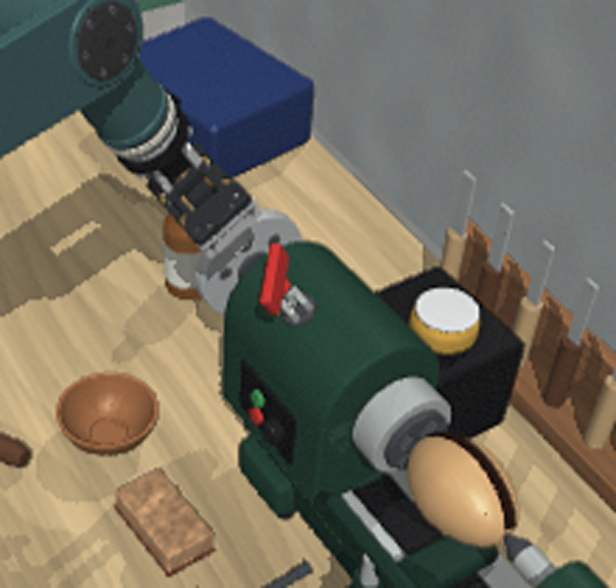

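```bash
cat >> h.py <<'E'
def stripe(tag):
    for n,box in(("side",(385,205,445,262)),("top",(380,138,445,190))):
        c=grab(n,tag);x0,y0,x1,y1=box;im=c["color"][y0:y1,x0:x1].astype(float);best=[]
        for yc in np.arange(-.228,-.2139,.002):
            hit,ang,r,y=eggray(c,box,yc);k=lambda m:m.astype(float).reshape(y1-y0,4,x1-x0,4).mean((1,3))
            H=k(hit);w=H>.7;wk=w&(cv2.erode(w.astype(np.uint8),np.ones((5,5)))>0)
            # centroid of dark within the eroded egg -> angle by ray
            for th in np.arange(-30,80,.5):
                st=hit&(np.abs(ang-np.radians(th))*r<.006)&(np.abs(y)<.055)
                best.append(((np.abs((im[...,0]>110)-(1-k(st)))*w).sum(),th,yc))
        best.sort();print(n,[(round(float(a),1),float(b),round(float(cc),3)) for a,b,cc in best[:5]])
        u=[(t,m) for m,t,cc in best]
        # direct: angles of dark pixels near mid of egg
        hit,ang,r,y=eggray(c,box,best[0][2],ss=1)
        d=hit&(im[...,0]<110)&(np.abs(y)<.03);print("  dark px",d.sum(),"angle mean",np.degrees(np.median(ang[d])).round(1),np.degrees(np.percentile(ang[d],[10,90])).round(1))
E
python3 -c "
from h import *
stripe('11')"
```

```text
side [(116.7, 18.0, -0.222), (116.8, 17.5, -0.222), (116.9, 18.5, -0.222), (117.3, 18.5, -0.22), (117.6, 18.0, -0.22)]
  dark px 121 angle mean 13.1 [-109.    25.4]
top [(123.8, 24.0, -0.222), (123.9, 25.0, -0.222), (123.9, 24.5, -0.222), (124.4, 23.5, -0.222), (125.4, 24.0, -0.22)]
  dark px 101 angle mean 17.9 [-88.9  26. ]
```

```bash
python3 -m pendant '[[[-0.14,0,0.01,0,0.58,0,0],[-0.14,0,0.01,0,0.58,0,0],[-0.14,0,0.01,0,0.58,0,0],[0,0,0,0,0,0,0],[0,0,0,0,0,0,0]]]'; python3 -c "
from h import *
s=state();print(s['finger_gap'],s['contact_force'],s['qpos'].round(2))
plan(wheelpose(.042,-45))
stripe('12')
for n,o in(('side',(385,200)),('top',(375,130))):
    x=cv2.imread(f'pics/{n}12.png')[o[1]:o[1]+65,o[0]:o[0]+75];cv2.imwrite(f'pics/{n}12z.png',cv2.resize(x,None,fx=8,fy=8,interpolation=0))
"
```

```text
time: 13.9
position: [0.6185, 0.2192, 0.2357]
orientation: [[0.703, 0.037, 0.711], [0.023, -0.999, 0.028], [0.711, -0.003, -0.703]]
contact_force: [-12.0, 2.1, 10.1]
finger_gap: 0.018
0.018029251087010922 [-11.95353764   2.14430607  10.05893621] [ 0.38 -0.17  1.77 -0.33  0.81  2.06]
n 1 [-0.08  0.05 -0.02 -0.03 -0.04  0.  ]
side [(114.5, 3.0, -0.222), (115.6, 2.5, -0.222), (116.7, 3.5, -0.222), (116.9, 3.0, -0.22), (117.4, 2.0, -0.222)]
  dark px 134 angle mean -1.3 [-106.5    9.7]
top [(141.0, 9.5, -0.224), (141.4, 9.0, -0.224), (141.5, 9.5, -0.22), (141.6, 8.5, -0.22), (141.6, 9.0, -0.22)]
  dark px 106 angle mean 3.5 [-90.5  10.4]
```

View pics/side12z.png

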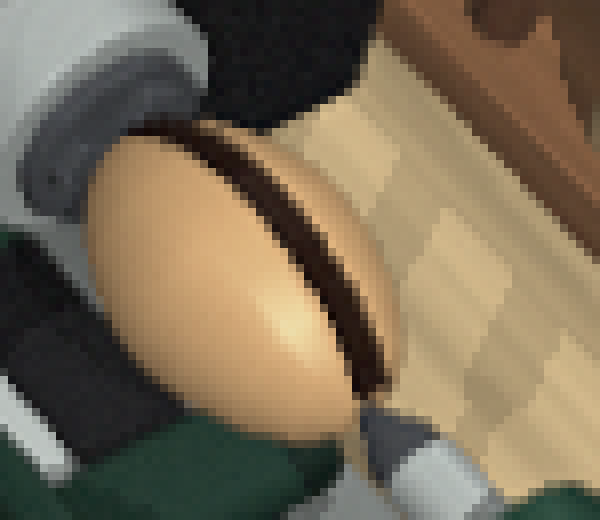

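View pics/top12z.png

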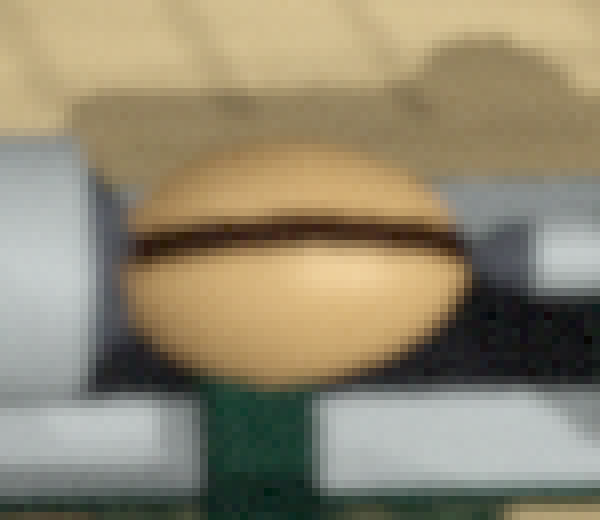

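```bash
python3 -m pendant '[[[0,0,0,0,0,0,40],[0,0,0,0,0,0,40],[0,0,0,0,0,0,40],[0,0,-0.9,0,0,0,40],[0,0,-0.9,0,0,0,40],[0,0,-0.9,0,0,0,40],[0,0,-0.9,0,0,0,40],[0,0,-0.9,0,0,0,40],[0,0,0,0,0,0,40]]]'; python3 -c "
from h import *
print(state()['contact_force'])
stripe('13')
plan(pinpose(.185,.78),show=True)
x=cv2.imread('pics/side13.png')[60:270,250:470];cv2.imwrite('pics/side13z.png',cv2.resize(x,None,fx=2.8,fy=2.8,interpolation=2))
"
```

```text
time: 15.12
position: [0.5395, 0.2151, 0.3136]
orientation: [[0.703, 0.035, 0.71], [0.023, -0.999, 0.026], [0.71, -0.002, -0.704]]
contact_force: [0.8, 0.1, 0.6]
finger_gap: 0.04
[0.79713232 0.0859741  0.59788007]
side [(118.5, 3.0, -0.222), (119.7, 2.5, -0.222), (120.2, 3.5, -0.222), (121.1, 3.0, -0.22), (121.6, 3.5, -0.22)]
  dark px 134 angle mean -1.1 [-106.5    9.8]
top [(140.6, 9.5, -0.224), (140.7, 9.0, -0.224), (140.8, 8.5, -0.224), (141.9, 10.0, -0.224), (142.0, 9.0, -0.222)]
  dark px 107 angle mean 3.0 [-90.1  10.3]
n 7 [-0.03  0.88 -0.22  0.1  -0.24 -0.75]
[0.536 0.193 0.314] [0.534 0.17  0.319] [0.535 0.149 0.326] [0.538 0.127 0.334] [0.543 0.107 0.343] [0.55  0.088 0.354] [0.559 0.071 0.365]
```

View pics/side13z.png

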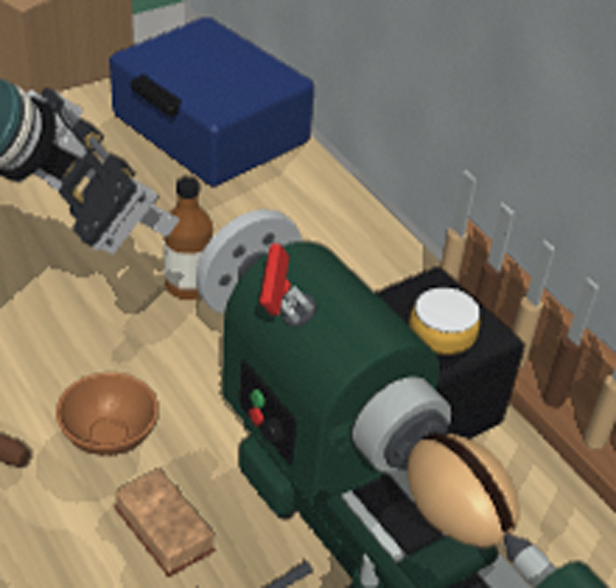

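```bash
python3 -m pendant '[[[-0.03,0.88,-0.22,0.1,-0.24,-0.75,50],[-0.03,0.88,-0.22,0.1,-0.24,-0.75,50],[-0.03,0.88,-0.22,0.1,-0.24,-0.75,50],[-0.03,0.88,-0.22,0.1,-0.24,-0.75,50],[-0.03,0.88,-0.22,0.1,-0.24,-0.75,50],[-0.03,0.88,-0.22,0.1,-0.24,-0.75,50],[-0.03,0.88,-0.22,0.1,-0.24,-0.75,50],[0,0,0,0,0,0,50],[0,0,0,0,0,0,50]]]'; python3 -c "
from h import *
plan(pinpose(.185,.78));plan(pinpose(.117,.78))
T=grab('top',14);S=grab('side',14)
x=cv2.imread('pics/side14.png')[90:230,270:430];cv2.imwrite('pics/side14z.png',cv2.resize(x,None,fx=4,fy=4,interpolation=2))
# stripe angle with free egg offset in image (silhouette centred)
for n in('side','top'):
    pass
"
```

```text
time: 16.35
position: [0.5584, 0.0718, 0.3636]
orientation: [[0.586, 0.641, 0.495], [0.731, -0.682, 0.018], [0.349, 0.351, -0.869]]
contact_force: [-0.7, -0.4, 0.1]
finger_gap: 0.0499
n 1 [ 0.    0.06 -0.05 -0.03  0.02  0.  ]
n 3 [ 0.    0.02  0.89 -0.01  0.01  0.  ]
```

View pics/side14z.png

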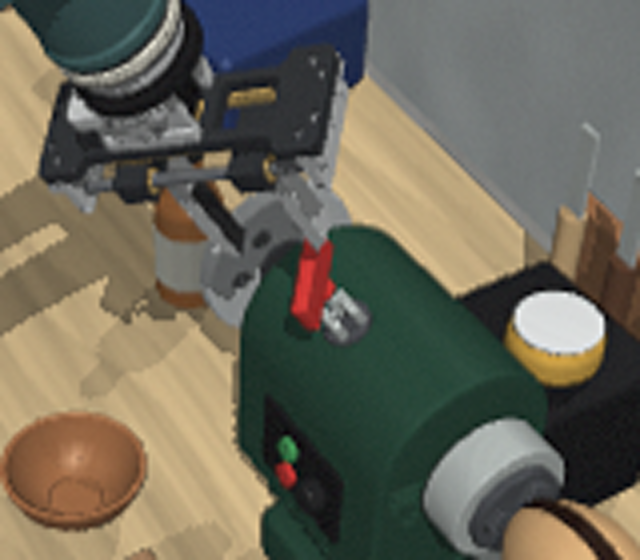

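```bash
python3 -m pendant '[[[0,0.02,0.88,-0.01,0.01,0,50],[0,0.02,0.88,-0.01,0.01,0,50],[0,0.02,0.88,-0.01,0.01,0,50],[0,0,0,0,0,0,50],[0,0,0,0,0,0,0],[0,0,0,0,0,0,0],[0,0,0,0,0,0,0],[0,0,0,0,0,0,0],[0,0,0,0,0,0,0],[0,0,0,0,0,0,0]]]'; python3 -c "
from h import *
plan(pinpose(.117,.78));s=state();print(s['finger_gap'],cur()[:3,:3].T@s['contact_force'])"
```

```text
time: 17.7
position: [0.5918, 0.0727, 0.309]
orientation: [[0.582, 0.64, 0.502], [0.732, -0.681, 0.02], [0.354, 0.356, -0.865]]
contact_force: [-5.2, 3.0, 3.2]
finger_gap: 0.0119
n 1 [-0.03  0.01  0.11 -0.   -0.03  0.01]
0.011872630110605197 [ 0.29227219 -4.21713903 -5.27702111]
```

```bash
python3 -m pendant '[[[0,0,0,0,0,-0.88,0],[0,0,0,0,0,-0.88,0],[0,0,0,0,0,-0.88,0],[0,0,0,0,0,-0.88,0],[0,0,0,0,0,-0.88,0],[0,0,0,0,0,-0.88,0],[0,0,0,0,0,0,0],[0,0,0,0,0,0,0]]]'; python3 -c "
from h import *
plan(pinpose(.117,0));s=state();print(s['finger_gap'],cur()[:3,:3].T@s['contact_force'],cur()[:3,:3].T@s['moment'])"
```

```text
time: 18.7
position: [0.5938, 0.0727, 0.3053]
orientation: [[-0.047, 0.864, 0.501], [0.999, 0.042, 0.02], [-0.004, 0.502, -0.865]]
contact_force: [10.0, 3.9, -8.1]
finger_gap: 0.0119
n 1 [-0.02 -0.02 -0.06  0.01 -0.02  0.09]
0.011862299753088121 [ 3.45987442  4.74967135 12.15030527] [-0.67245159  0.68910968 -0.07730197]
```

```bash
python3 -m pendant '[[[0,0,0.1,0,0,0.05,0],[0,0,0.1,0,0,0,0],[0,0,0.06,0,0,0,0],[0,0,0,0,0,0,0]]]'; python3 -c "
from h import *
s=state();print(s['finger_gap'],cur()[:3,:3].T@s['contact_force'],cur()[:3,:3].T@s['moment'])"; python3 -m pendant '[[[0,0,0.1,0,0,0,0],[0,0,0.1,0,0,0,0],[0,0,0,0,0,0,0]]]'; python3 -c "
from h import *
s=state();print(s['finger_gap'],cur()[:3,:3].T@s['contact_force'],cur()[:3,:3].T@s['moment']);plan(pinpose(.106,0))"
```

```text
time: 19.2
position: [0.5969, 0.0728, 0.2999]
orientation: [[-0.04, 0.864, 0.501], [0.999, 0.035, 0.02], [-0.0, 0.502, -0.865]]
contact_force: [8.7, 3.0, -8.2]
finger_gap: 0.0122
0.012178785865518052 [ 2.64189965  3.47571236 11.49028755] [-0.52520155  0.75364047 -0.06469576]
time: 19.58
position: [0.5974, 0.0728, 0.2999]
orientation: [[-0.04, 0.864, 0.502], [0.999, 0.035, 0.02], [-0.001, 0.502, -0.865]]
contact_force: [-6.1, 2.1, 3.6]
finger_gap: 0.0117
0.011716686488227749 [ 2.316952   -3.35582694 -6.09772252] [1.12272196 0.83717121 0.01645425]
n 1 [-0.03 -0.03  0.13  0.02 -0.02  0.04]
```

```bash
python3 -m pendant '[[[0,0,0,0,0,0,40],[0,0,0,0,0,0,40],[0,0,0,0,0,0,40],[0,0,-0.8,0,0,0,40],[0,0,-0.8,0,0,0,40],[0,0,-0.8,0,0,0,40],[0,0,-0.8,0,0,0,40],[0,0,0,0,0,0,40]]]'; python3 -c "
from h import *
S=grab('side',15);T=grab('top',15)
for n,c,box in(('s',S,(325,140,375,180)),('t',T,(310,168,360,190))):
    m=redmask(c['color'],box);ys,xs=np.nonzero(m);print(n,m.sum(),xs.min(),xs.max(),ys.min(),ys.max(),xs.mean(),ys.mean())
for l in(0,.0065,.011): 
    for c in(S,T): print(l,proj(c,lathe2w(P0,bar(l))).mean(0))
x=cv2.imread('pics/side15.png')[90:230,270:430];cv2.imwrite('pics/side15z.png',cv2.resize(x,None,fx=4,fy=4,interpolation=2))
"
```

```text
time: 20.58
position: [0.5585, 0.0704, 0.3707]
orientation: [[-0.039, 0.861, 0.507], [0.999, 0.035, 0.018], [-0.003, 0.507, -0.862]]
contact_force: [-0.0, -0.5, 0.1]
finger_gap: 0.0396
s 105 341 358 152 170 349.20952380952383 160.95238095238096Traceback (most recent call last):
  File "<string>", line 5, in <module>
    m=redmask(c['color'],box);ys,xs=np.nonzero(m);print(n,m.sum(),xs.min(),xs.max(),ys.min(),ys.max(),xs.mean(),ys.mean())
                                                                  ~~~~~~^^
    return umr_minimum(a, axis, None, out, keepdims, initial, where)
ValueError: zero-size array to reduction operation minimum which has no identity
```

```bash
python3 -m pendant '[[[0,0,-1,0,0,0,40],[0,0,-1,0,0,0,40],[0,0,-1,0,0,0,40],[0,0,-1,0,0,0,40],[0,0,-1,0,0,0,40],[0,0,-1,0,0,0,40],[0,-1,0,0,0,0,40],[0,-1,0,0,0,0,40],[0,0,0,0,0,0,40]]]'; python3 -c "
from h import *
stripe('16')
S=grab('side',16);T=grab('top',16)
for n,c,box in(('s',S,(325,140,375,180)),('t',T,(310,168,360,190))):
    m=redmask(c['color'],box);ys,xs=np.nonzero(m)
    if m.sum():print(n,m.sum(),xs.min(),xs.max(),ys.min(),ys.max(),xs.mean(),ys.mean())
for l in(0,.0065,.011): 
    for c in(S,T): print(l,proj(c,lathe2w(P0,bar(l))).mean(0))
# silhouette-centred stripe in top view: profile across egg middle columns
for n,c,box,yc in(('top',T,(380,138,445,190),-.222),('side',S,(385,205,445,262),-.222)):
    x0,y0,x1,y1=box;im=c['color'][y0:y1,x0:x1].astype(int);r,g,b=im[...,0],im[...,1],im[...,2]
    res=[]
    for dx in np.arange(-.006,.0061,.001):
        p=[P0[0]+dx,P0[1],P0[2]]
        for y in(-.226,-.224,-.222,-.22,-.218):
          hit,ang,rr,yy=eggray(c,box,y,p,a=.042,b=.06);k=lambda m:m.astype(float).reshape(y1-y0,4,x1-x0,4).mean((1,3))
          wood=((r-b)>55)&(r>90)&(r>1.18*g)
          for th in np.arange(-8,14,1.):
            st=hit&(np.abs(ang-np.radians(th))*rr<.006)&(np.abs(yy)<.052)
            H=k(hit);s=k(st)
            # inside nonstripe wood(1), stripe dark(0); ring just outside not wood
            ring=(cv2.dilate((H>.5).astype(np.uint8),np.ones((3,3)))>0)
            dark=r<110
            e=(np.abs(wood-(H-s))*ring).sum()
            res.append((e,th,dx,y))
    res.sort();print(n,[tuple(np.round(q,3)) for q in res[:6]])
x=cv2.imread('pics/side16.png')[60:270,250:470];cv2.imwrite('pics/side16z.png',cv2.resize(x,None,fx=2.8,fy=2.8,interpolation=2))
"
```

```text
time: 21.8
position: [0.4391, 0.0661, 0.4713]
orientation: [[-0.039, 0.864, 0.502], [0.999, 0.035, 0.018], [-0.002, 0.502, -0.865]]
contact_force: [0.5, 1.3, 0.9]
finger_gap: 0.0402
side [(119.4, 3.0, -0.222), (120.2, 2.5, -0.222), (121.4, 3.5, -0.222), (121.8, 3.0, -0.22), (122.0, 2.0, -0.222)]
  dark px 136 angle mean -1.3 [-106.1    9.8]
top [(140.5, 8.5, -0.224), (140.7, 9.0, -0.224), (141.0, 9.5, -0.224), (141.3, 8.0, -0.224), (141.6, 8.5, -0.222)]
  dark px 107 angle mean 3.0 [-90.1  10.3]
s 102 341 358 152 170 349.2549019607843 161.0392156862745
t 175 319 344 174 181 331.1542857142857 177.9257142857143
0 [349.59350721 160.87305931]
0 [331.15843561 178.25742547]
0.0065 [348.64865104 159.65528193]
0.0065 [331.16917481 179.05051008]
0.011 [347.98913453 158.80526374]
0.011 [331.17666977 179.60399874]
top [(np.float64(224.0), np.float64(-1.0), np.float64(0.005), np.float64(-0.22)), (np.float64(224.375), np.float64(-4.0), np.float64(0.005), np.float64(-0.22)), (np.float64(224.438), np.float64(-2.0), np.float64(0.005), np.float64(-0.22)), (np.float64(224.875), np.float64(1.0), np.float64(0.005), np.float64(-0.22)), (np.float64(225.0), np.float64(0.0), np.float64(0.005), np.float64(-0.22)), (np.float64(225.438), np.float64(1.0), np.float64(0.005), np.float64(-0.222))]
side [(np.float64(186.5), np.float64(-4.0), np.float64(0.005), np.float64(-0.22)), (np.float64(187.688), np.float64(-2.0), np.float64(0.004), np.float64(-0.22)), (np.float64(187.875), np.float64(-3.0), np.float64(0.004), np.float64(-0.22)), (np.float64(190.062), np.float64(-1.0), np.float64(0.003), np.float64(-0.22)), (np.float64(190.625), np.float64(-3.0), np.float64(0.005), np.float64(-0.22)), (np.float64(191.75), np.float64(-5.0), np.float64(0.005), np.float64(-0.22))]
```

View pics/side16z.png

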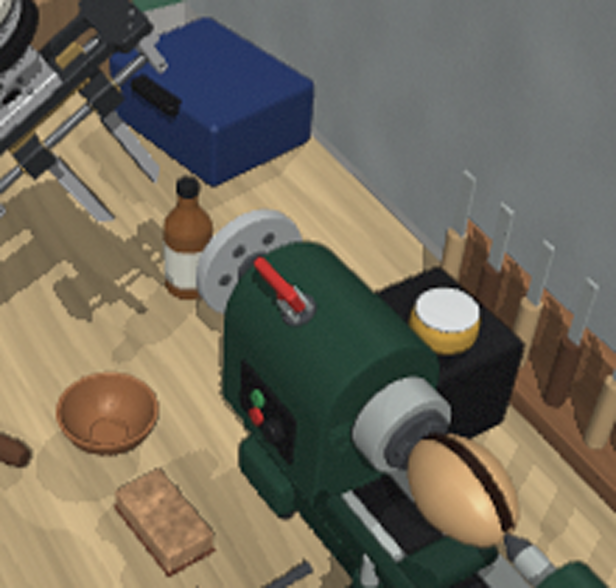

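View pics/top16.png

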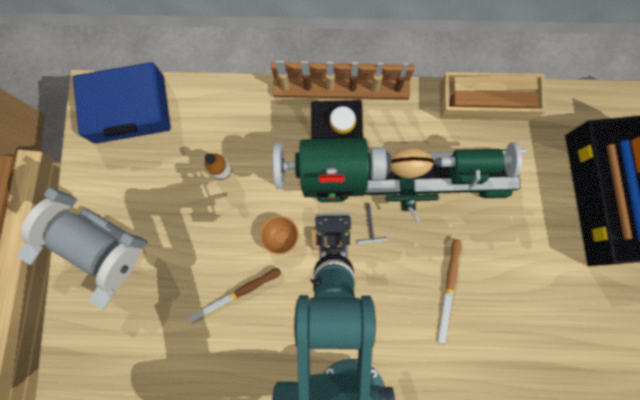

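```bash
python3 -c "
from h import *
from scipy.optimize import brentq
cs={'top':cams.camera('top'),'side':cams.camera('side')}
from scipy.ndimage import map_coordinates
for n,c in cs.items():
    im=c['color'].astype(float)
    for yc in(-.235,-.222,-.21):
        q=proj(c,lathe2w(P0,[[0,yc-.01,.205],[0,yc,.205],[0,yc+.01,.205]]));d=q[2]-q[0];d/=np.linalg.norm(d);nn=np.array([-d[1],d[0]])
        s=np.arange(-26,26,1.);pts=q[1]+s[:,None]*nn
        v=[map_coordinates(im[...,i],[pts[:,1],pts[:,0]],order=1) for i in range(3)]
        print(n,yc,'dir',nn.round(2));print(' '.join(f'{int(a)}:{int(r)}/{int(b)}' for a,r,b in zip(s,v[0],v[2])))
    o=-np.array(c['R']).T@c['t'];e=lathe2w(P0,[[0,-.222,.205]])[0];w=RL.T@(o-e);print('view deg',np.degrees(np.arctan2(w[0],w[2])),np.hypot(w[0],w[2]))
"
```

```text
top -0.235 dir [-0.01 -1.  ]
-26:146/152 -25:160/166 -24:163/168 -23:164/168 -22:166/172 -21:170/176 -20:173/177 -19:172/177 -18:172/178 -17:169/173 -16:150/154 -15:108/112 -14:79/68 -13:109/60 -12:155/83 -11:180/97 -10:190/104 -9:197/109 -8:200/110 -7:204/113 -6:210/118 -5:212/122 -4:217/126 -3:221/133 -2:228/143 -1:233/150 0:235/155 1:234/154 2:226/146 3:195/118 4:136/73 5:77/35 6:71/32 7:116/56 8:169/87 9:199/111 10:207/116 11:204/112 12:199/110 13:193/105 14:184/101 15:174/95 16:158/89 17:147/89 18:143/92 19:144/95 20:143/93 21:143/93 22:148/95 23:162/107 24:181/119 25:195/132
top -0.222 dir [-0.01 -1.  ]
-26:17/29 -25:18/35 -24:23/44 -23:26/49 -22:32/51 -21:27/48 -20:29/50 -19:27/51 -18:28/50 -17:26/48 -16:32/50 -15:46/52 -14:88/60 -13:138/77 -12:169/90 -11:183/101 -10:189/103 -9:194/108 -8:199/111 -7:203/114 -6:206/117 -5:209/119 -4:212/124 -3:216/126 -2:219/130 -1:223/135 0:224/138 1:224/138 2:213/130 3:180/104 4:123/61 5:70/29 6:67/24 7:110/51 8:165/87 9:196/110 10:205/117 11:202/114 12:197/109 13:191/103 14:184/102 15:174/92 16:161/87 17:148/86 18:144/91 19:144/93 20:147/95 
[... 1713 characters left out ...]
83/120 19:190/126 20:191/126 21:194/128 22:200/132 23:200/132 24:199/131 25:197/131
side -0.21 dir [ 0.74 -0.67]
-26:30/34 -25:33/35 -24:34/36 -23:34/36 -22:32/34 -21:32/35 -20:27/29 -19:26/27 -18:25/28 -17:27/27 -16:53/37 -15:105/61 -14:131/73 -13:142/80 -12:153/87 -11:162/91 -10:169/95 -9:174/98 -8:179/101 -7:184/103 -6:188/106 -5:192/109 -4:197/112 -3:203/115 -2:204/115 -1:206/117 0:211/121 1:214/122 2:213/121 3:213/121 4:214/121 5:215/121 6:217/122 7:198/111 8:100/56 9:41/23 10:44/22 11:50/27 12:107/61 13:199/112 14:194/110 15:180/101 16:164/93 17:164/100 18:187/123 19:190/125 20:191/126 21:194/128 22:200/132 23:200/132 24:199/131 25:199/131
view deg -32.52856951192781 0.9707034879833887
```

```bash
python3 -c "
from bench import state,job_done
print(state()['contact_force'],state()['time']);print(job_done())"
```

```text
[-0.38231684  0.14444754  0.02774874] 22.1
the job is handed in; nothing more can be done
None
```

I pulled the pin out, parked it twisted about 0.8 rad with the gripper off, and turned the spindle about 45° (three holes) by gripping the handwheel rim. I then twisted the pin back, lowered it and let go, and backed the arm clear. I handed the job in at about 22 s; it returned no verdict.

**Pin:** the handle's centre is back on its starting pixels in both pictures, within about 0.2 px, so I read it as fully home. Sitting on a land would have shifted it about 1.5 px in the side view. I did not push on the wheel to prove the lock.

**Stripe:** it is about 1° from uppermost, from its position between the egg's edges in both views (1.5° top, 0.7° side). My earlier model fits disagreed, giving anywhere from -4° to 9°. The 9° came from an egg position about 4 mm off in the top picture; all of them were inside the 10.5° limit.

**Surroundings:** nothing looks shifted by eye in the last pictures, and I never moved the gripper near the chuck or egg. The wrist force read zero within noise at hand-in.

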